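# Hold the strongbox lock open with its key

## Task

Slide the key with the rectangular head out of the open end of its rack slot, leaving the round-headed key and everything else on the bench alone, and push it down into the lock on the strongbox lid, wiggling it past the sticky pins until its shoulder is fully home on the lock face. Only then turn it a quarter turn clockwise (seen from above). The lock springs back, so finish while still gripping the key and holding it turned: do not let go.

Things in the scene. Friction and masses are not known exactly. Their poses are not given: they have to be found in the camera images.
- key: The key to use: bare steel, about 90 g, 82 mm long, upright, blade down, in one of the rack's two slots (which varies), its x axis along the slot. Origin: centre of the underside of its shoulder, a plate 24 (x) by 22 (y) mm, z = 0 to 5 mm; z points up to the head. The same after half a turn about z.
- key_head (a point): Middle of that key's head, 28 mm above the key's origin; axes as the key's. The head is a flat rectangular plate, 30 mm (x) by 10 mm (y), from 5 to 50 mm above the key's origin. Grip it on its two flat faces, fingers closing along y. In the rack its upper 37 mm stand above the rack's top.
- key_tip (a point): Tip of that key's blade, 32 mm below the key's origin; axes as the key's. Blade: 14 (x) by 5 (y) mm, its tip rounded with a 2.5 mm radius.
- other_key: A second key, to be left alone, in the rack's other slot: same steel and same shoulder, but a round disc head (40 mm diameter, 10 mm thick) reaching 53 mm above its shoulder's underside, and a round 7 mm shank. Origin and axes as for the key.
- rack: Fixed wooden key rack with a steel top, 110 (x) by 150 (y) by 59 (z) mm; origin: centre of its underside, z up. Two parallel slots along x, centred at y = +35 and -35 mm, both open at the -x end (x = -55 mm, roughly towards the robot) and closed at the other. At the start the key's origin lies 40 to 80 mm from the open end. The key is out once its origin is beyond x = -70 mm.
- slot_left (a point): Open end (mouth) of the slot at y = +35 mm, on the ledge 46 mm above the table; axes as the rack's. The key's shoulder rests on this ledge in a channel 26 mm wide, 8 mm high, its blade in an 8 mm wide slit. Steel strips above (z = 54 to 59 mm) leave a 13 mm gap for the head: the key has 3 mm of play upwards and cannot be lifted out, only slid along -x.
- slot_right (a point): Open end (mouth) of the other slot, at y = -35 mm, made the same; axes as the rack's.
- strongbox: Fixed grey steel box, 200 (x) by 240 (y) by 90 (z) mm; origin: centre of its underside, z up. In its flat lid, nearer the -x side (robot side), is the lock: a 54 mm square steel plate, 6 mm thick, with a round brass plug of 25 mm diameter in its middle, flush with the plate. A bolt and a washer stand on the far part of the lid.
- lock_face (a point): Centre of the keyway's mouth on the lock face, 96 mm above the table; axes as the strongbox's (they do not turn with the plug). At rest the keyway is a vertical slot, 15.6 (x) by 6.4 (y) mm, 34 mm deep, its mouth widened by a 2 mm chamfer all round. The key goes in either way round, blade down. Fully home: key's origin at this point, shoulder on the face.
- pins (a point): Upper of two sticky spring pins in the +x end of the keyway, 10 mm below the lock face, the other 21 mm below it. Each stands 3.3 mm into the keyway and is pushed aside by the blade, resisting with some 5 to 25 N, less if the key is rocked a few degrees about the vertical while it is pushed.
- plug (a joint): Turn of the lock plug in rad: 0 at rest, growing clockwise seen from above; stop at 2.0. A spring turns it back to 0 (about 0.05 N m at 0, 0.17 N m at a quarter turn). The blade has about 0.1 rad of play in the keyway, so the plug lags a little behind the key. The latch is drawn from 1.2 rad on.
- big_bolt: Bystander: hex bolt standing on its head, 55 mm high, on the strongbox lid. Origin under its centre.
- big_washer: Bystander: flat steel washer, 36 mm across, 5 mm thick, on the strongbox lid. Origin under its centre.
- jar: Bystander: clear jar with a white cap, 44 mm across, 70 mm high, on the bench between rack and strongbox. Origin under its centre.
- screwdriver: Bystander: screwdriver lying on the bench near the robot. Origin under its middle.
- wrench: Bystander: steel wrench lying on the bench on the robot side of the rack. Origin under its middle.
- tin: Bystander: flat round tin, 70 mm across, 30 mm high, on the far part of the bench. Origin under its centre.

How it is judged:
On the way, in this order (a step that is already met when the one before it is completed fails the run):
1. the key is out of the rack's slot by its open end (contact force between the fingers and key above 0.5 N and x of key in the frame of rack below -0.067 m), for 0.1 s.
2. the key is fully home in the lock, which is not yet turned (z of key in the frame of lock_face below 0.003 m and horizontal distance between key and lock_face below 0.005 m and angle between key's own z axis and vertical below 0.12 rad and value of joint plug below 0.5 rad), for 0.1 s.
3. the lock is turned a quarter clockwise with the key home (z of key in the frame of lock_face below 0.003 m and horizontal distance between key and lock_face below 0.005 m and angle between key's own z axis and vertical below 0.12 rad and value of joint plug above 1.2 rad), for 0.2 s.
At the end, for the whole second after the job is handed in: The key is fully home in the lock (shoulder within 3 mm of the face, within 5 mm of its centre, upright within 7 degrees), the plug is held between 1.2 and 1.9 rad clockwise and still, and the fingers still grip the key (all of step 3 and value of joint plug below 1.9 rad and contact force between the fingers and key above 1 N and velocity of joint plug between -0.2 and 0.2 rad/s); the arm keeps its last pose, push and grip.
It fails at once if the lock is turned before the key is fully home (value of joint plug above 0.6 rad and z of key in the frame of lock_face above 0.006 m).
It fails at once if the round-headed key is moved (more than 30 mm) (distance of other_key from where it was at the start of the episode above 0.03 m).
It fails at once if a bystander is moved (more than 40 mm) (distance of any of big_bolt, big_washer, jar, screwdriver, wrench, tin from where it was at the start of the episode above 0.04 m).
It also fails if it takes over 54 s, if anything falls off the work surface, if the arm or the gripper's body presses on something with over 40 N, if the wrist force passes 120 N, or if a joint passes its speed limit or range.

## Robot

A 6-joint arm with a two-finger parallel gripper is mounted at the origin on the work surface. World frame = base frame: x ahead of the robot, y to its left, z up, the work surface at z = 0. Lengths are in m, angles in rad, forces in N, time in s.
With the tool pointing down it reaches from about 0.325 to 0.875 m from the base axis. Payload 4.4 kg.
Tool frame: the origin (TCP) lies midway between the tips of the shut fingers; the grasp point (between the pads) lies 19 mm behind it; z points along the fingers, y is the direction in which the jaws open and shut (so a half turn about z gives the same grasp; the last joint's range is limited). The gripper opens to 85 mm and grips with 20 to 120 N. Pads are 22 mm wide; open, the fingers measure 114 mm over their backs; the gripper's body (76 mm by 85 mm) begins 54 mm behind the grasp point. The pads swing forward as they close: fully open they stand 13 mm farther back than shut.
Start: joints at [1.113, 0.207, 1.542, -0, 1.393, -0.15], TCP at [0.174, 0.548, 0.231] pointing down, gripper open.
Joint ranges: [-2.73, 2.73], [-0.86, 2.22], [0.23, 2.46], [-1.11, 4.25], [0.08, 2.63], [-2.82, 2.82]. Speed limits (rad/s): [2.79, 2.79, 3.14, 3.14, 3.14, 3.14].

## Interface

Orientations are given as a unit quaternion [x, y, z, w].
In Python, from bench import read_state, get_image, camera_info, finish_job gives the robot as it stands. The module is installed in compiled form; this text tells all that it offers.
- The arm moves only by the tool step_arm, never from a script. Its argument "rows" is text: rows parted by semicolons, each of 7 numbers parted by spaces: the turn, a rotation vector about the tool's x, y, z in rad, then the shift along the tool's x, y, z in cm, then the opening in per cent of the stroke, from 0 (shut) to 100 (fully open). A call has 1 to 12 rows; each row shifts and turns the commanded pose from where the row before left it, along the tool's axes as they then stand; what a row does not reach is not made up. A row lasts 1/12 s, in which the tool goes at most 41.7 mm and 7.16 degrees, less where a joint would pass 70% of its speed; a pose out of reach is approached as far as the arm can. A call with a gripper value outside its range is refused whole. The fingers move at their own pace and stop on an object; "force" is the grip in N (left out, the last holds). Time passes only in rows, so rows that do not move let the fingers close. It gives the time, the measured TCP pose, the force and the opening at its end, in the units of the state.
- read_state(): the state, without advancing time (a new reading comes with each control period).
- get_image(name): name is "side" or "top" or "wrist"; returns the picture (480x640x3 uint8, red, green, blue); there is no depth.
- camera_info(name): a dict with "fov_y" (degrees; the focal length in pixels is half the picture's height over the tangent of half this angle, whatever the lens; pixels are square), "cx", "cy" (the principal point, pixels), "k1" (the pictures are not rectified: a ray, as slopes to the right and down, at radius r is drawn at 1 + k1 r^2 times it, then the intrinsics apply), "R" (3x3) and "t" (3): a world point X has camera coordinates R X + t; the wrist camera has in their place "hand_eye" (4x4, takes a point from camera to tool coordinates, whose origin is the TCP and whose axes are the flange's). Camera axes: x right, y down, z forward; pixel columns grow to the right and rows downward; lengths in m; the calibration is good to about 2 mm. A picture is of the moment at which its call begins: read the wrist's pose just before it. camera_info takes no time and is no camera call.
- finish_job(): hands the job in, once; it reports no verdict.
The state is a dict: "time_s": time; "joint_pos": joint angles; "joint_vel": joint speeds; "joint_torque": joint torques, N m; "ee_pos": TCP position; "tool_rot": TCP orientation; "wrist_force": force on the tool from outside, world axes, zero at the start; "ft_torque": the same for the moment, N m; "width": finger opening in m.
Only numpy, scipy, OpenCV 4.12 (cv2) and the standard library are available. Lean on these libraries where they do the work, as an engineer would, in place of code of your own. Each camera call takes 0.05 s, during which the arm holds its last target.

## Working session

There is one attempt and no reset: what is moved stays moved. The work goes in short steps, Python scripts to look and compute and a tool call to move; the robot and the scene stay as the last step left them, time stands still between calls to the robot, and variables do not carry over. Pictures are saved under pics/ and viewed, and the job is handed in when it is done.

Besides the shell and the picture viewer there is one more tool, called after "Call:" as name(argument=value, ...), one argument or row to a line, values as JSON. step_arm: Moves the arm, as the interface text tells. Its arguments: {"type":"object","properties":{"rows":{"type":"string"},"force":{"type":"number"}},"required":["rows"]}

```bash
mkdir -p pics; ls; python3 - <<'E'
from bench import *
import cv2
print(read_state())
for n in ["side","top","wrist"]:
    print(n,camera_info(n))
    cv2.imwrite(f"pics/{n}0.png",get_image(n)[:,:,::-1])
E
```

```text
pics
{'time_s': 0.0, 'joint_pos': array([ 1.11250768e+00,  2.07466920e-01,  1.54296583e+00,  2.91671023e-06,
        1.39350711e+00, -1.50529782e-01]), 'joint_vel': array([-4.06034636e-04, -2.19537977e-03, -2.99520339e-05,  1.31668107e-03,
       -5.14548949e-04,  7.23181188e-04]), 'joint_torque': array([-3.79137259e-05, -3.83062434e+01, -2.91583139e+01, -2.55010973e-04,
        1.08871632e-02,  3.26466534e-05]), 'ee_pos': array([0.1738648 , 0.54728097, 0.2300935 ]), 'tool_rot': array([ 1.53273020e-01,  9.88183183e-01, -1.11921483e-03, -3.53132567e-04]), 'wrist_force': array([ 0.23582896,  0.45748908, -0.6612519 ]), 'ft_torque': array([-0.00526712,  0.02689648, -0.01440279]), 'width': 0.08522973760007287}
side {'fov_y': 49.94273734925954, 'cx': 323.07045342435936, 'cy': 244.502653544539, 'k1': -0.06751856090736606, 'R': array([[-0.9996234 , -0.02602756, -0.00869583],
       [-0.00964089,  0.62977375, -0.77671879],
       [ 0.0256925 , -0.77634244, -0.62978751]]), 't': array([0.54872328, 0.10668597, 1.05181028])}
top {'fov_y': 57.13496872234879, 'cx': 308.038935533506, 'cy': 240.4362745577214, 'k1': -0.07352675397002328, 'R': array([[ 0.01527161, -0.99917074, -0.03774412],
       [-0.98431642, -0.00838807, -0.17621242],
       [ 0.17574969,  0.03984321, -0.98362827]]), 't': array([-0.00840955,  0.56359627,  0.88376099])}
wrist {'fov_y': 64.03258644645366, 'cx': 320.1470317000537, 'cy': 243.0294306494696, 'k1': 0.02232955274785993, 'hand_eye': array([[-3.49927726e-05, -9.56117383e-01, -2.92983870e-01,
         7.33159076e-02],
       [ 9.99999998e-01, -4.82392765e-05,  3.79872050e-05,
         6.70511238e-04],
       [-5.04535570e-05, -2.92983869e-01,  9.56117383e-01,
        -1.43175731e-01],
       [ 0.00000000e+00,  0.00000000e+00,  0.00000000e+00,
         1.00000000e+00]])}
```

View pics/top0.png

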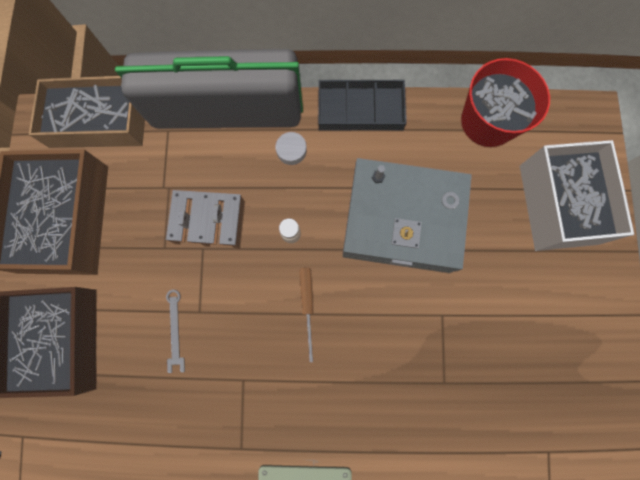

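View pics/side0.png

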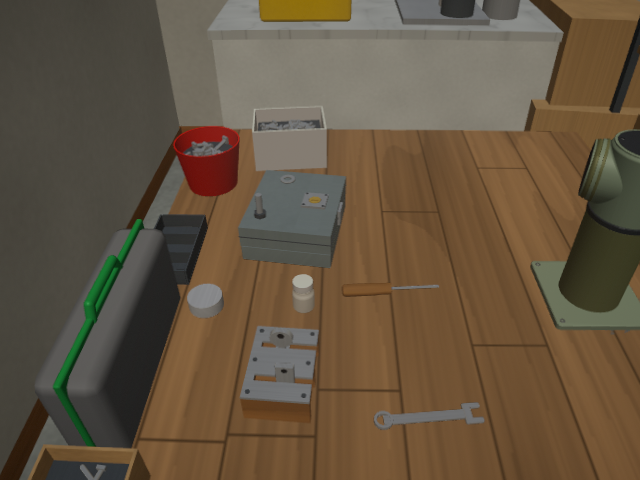

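View pics/wrist0.png

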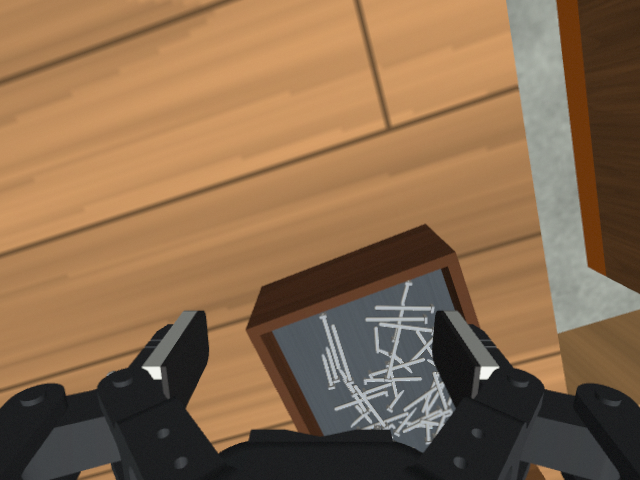

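```bash
python3 - <<'E'
import cv2,numpy as np
a=cv2.imread("pics/top0.png");b=cv2.imread("pics/side0.png")
A=cv2.resize(a[180:255,155:255],None,fx=6,fy=6,interpolation=cv2.INTER_CUBIC)
B=cv2.resize(b[315:425,230:330],None,fx=5,fy=5,interpolation=cv2.INTER_CUBIC)
C=cv2.resize(a[150:280,335:480],None,fx=5,fy=4.6,interpolation=cv2.INTER_CUBIC)
cv2.imwrite("pics/A.png",A);cv2.imwrite("pics/B.png",B);cv2.imwrite("pics/C.png",C)
E
```

```text
(no output)
```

View pics/A.png

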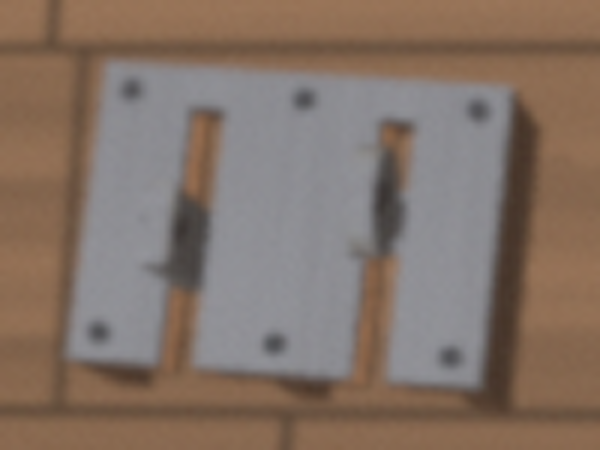

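View pics/B.png

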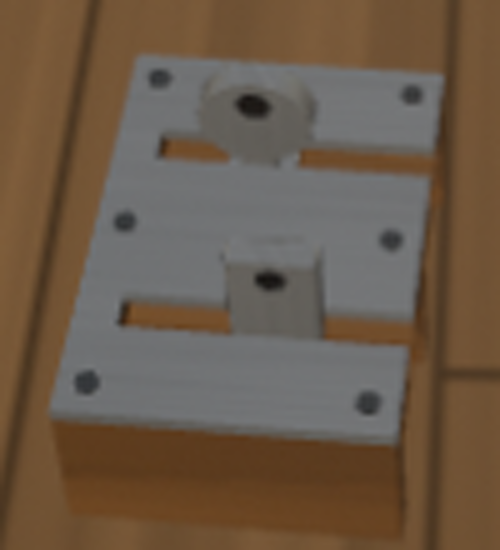

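View pics/C.png

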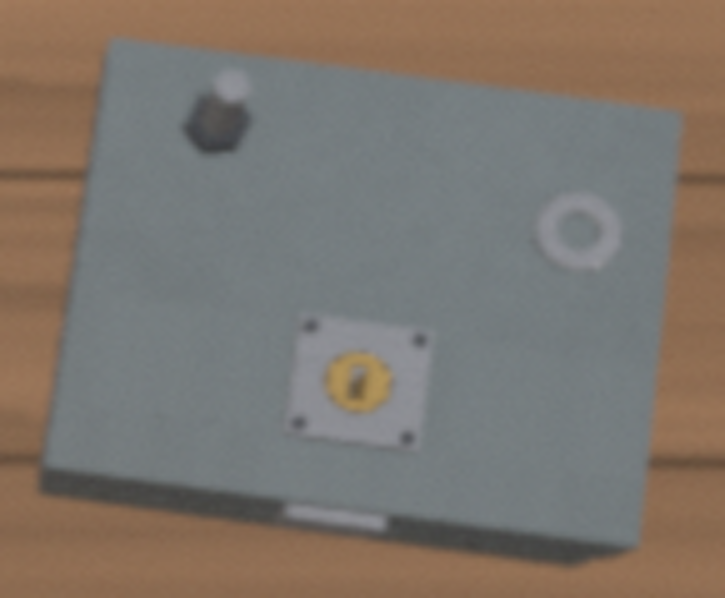

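```bash
cat > h.py <<'E'
import numpy as np,cv2
from bench import *
from scipy.spatial.transform import Rotation as Rn
def ray(name,uv,st=None):
    c=camera_info(name);f=240/np.tan(np.radians(c['fov_y']/2))
    K=np.array([[f,0,c['cx']],[0,f,c['cy']],[0,0,1]]);D=np.array([c['k1'],0,0,0,0.])
    p=cv2.undistortPoints(np.array(uv,float).reshape(-1,1,2),K,D).reshape(-1,2)
    d=np.c_[p,np.ones(len(p))]
    if name=='wrist':
        R=Rn.from_quat(st['tool_rot']).as_matrix();H=c['hand_eye']
        return R@H[:3,3]+st['ee_pos'],d@H[:3,:3].T@R.T
    R=np.array(c['R']);t=np.array(c['t'])
    return -R.T@t,d@R
def plane(name,uv,z,st=None):
    o,d=ray(name,uv,st);return o+d*((z-o[2])/d[:,2])[:,None]
def proj(name,X,st=None):
    c=camera_info(name);f=240/np.tan(np.radians(c['fov_y']/2))
    X=np.atleast_2d(X)
    if name=='wrist':
        R=Rn.from_quat(st['tool_rot']).as_matrix();H=np.array(c['hand_eye'])
        P=((X-st['ee_pos'])@R-H[:3,3])@H[:3,:3]
    else: P=X@np.array(c['R']).T+np.array(c['t'])
    s=P[:,:2]/P[:,2:];r=(s**2).sum(1,keepdims=True)
    return s*(1+c['k1']*r)*f+[c['cx'],c['cy']]
def mid(name1,uv1,name2,uv2,st=None):
    o1,d1=ray(name1,uv1,st);o2,d2=ray(name2,uv2,st);d1=d1[0];d2=d2[0]
    A=np.c_[d1,-d2];s=np.linalg.lstsq(A,o2-o1,rcond=None)[0]
    a=o1+s[0]*d1;b=o2+s[1]*d2;return (a+b)/2,np.linalg.norm(a-b)
E
python3 - <<'E'
from h import *
A=lambda L:np.array([[155+(u+.5)/6-.5,180+(v+.5)/6-.5] for u,v in L])
B=lambda L:np.array([[230+(u+.5)/5-.5,315+(v+.5)/5-.5] for u,v in L])
C=lambda L:np.array([[335+(u+.5)/5-.5,150+(v+.5)/4.6-.5] for u,v in L])
def pose(P,nm):
    c=P.mean(0);e=(P[0]+P[1]-P[2]-P[3])/2;f=(P[0]+P[3]-P[1]-P[2])/2
    print(nm,c,"len",np.linalg.norm(e),np.linalg.norm(f),"yaw",np.arctan2(e[1],e[0]),np.arctan2(-f[0],f[1]))
pose(plane('top',A([(105,62),(513,87),(483,385),(68,358)]),.059),'rack top')
pose(plane('side',B([(52,412),(137,57),(443,75),(397,440)])[[0,1,2,3]],.059)[[0,1,2,3]],'rack side')
Ps=plane('side',B([(52,412),(137,57),(443,75),(397,440)]),.059);print(Ps) # +x+y, +x-y,-x-y,-x+y
pose(plane('top',C([(110,38),(682,110),(635,548),(42,468)]),.09),'box top')
print('plug top',plane('top',C([(358,382)]),.096), 'plate',plane('top',C([(300,315),(437,333),(420,450),(290,435)]),.096).mean(0))
pose(plane('top',C([(302,315),(437,330),(420,450),(288,433)]),.096),'plate')
# key head top corners side: z=.096
print('keyhead top side',plane('side',B([(225,250),(232,236),(322,243),(320,262)]),.096))
print('hole',plane('side',B([(270,279)]),.085))
print('other',plane('top',A([(388,203)]),.09))
print('key mid top',plane('top',A([(188,240)]),.08))
E
```

```text
rack top [0.61239743 0.22442544 0.059     ] len 0.10931922438615921 0.15096085775660298 yaw -0.052282590942626335 -0.05887027529184096
rack side [0.61243213 0.22301734 0.059     ] len 0.10955782029771914 0.15008637187376916 yaw -0.06317757318561575 -0.059303126151920856
[[0.67134624 0.2941558  0.059     ]
 [0.66285728 0.14496189 0.059     ]
 [0.55311161 0.15125026 0.059     ]
 [0.56241341 0.30170142 0.059     ]]
box top [ 0.6175454  -0.20678795  0.09      ] len 0.20062250035718898 0.23938593802556601 yaw -0.1441038758464022 -0.13715417300302088
plug top [[ 0.57298328 -0.20060441  0.096     ]] plate [ 0.57258468 -0.20211747  0.096     ]
plate [ 0.57314206 -0.20213431  0.096     ] len 0.05355996195916178 0.053856555775572024 yaw -0.14115727179159665 -0.12409710205362022
keyhead top side [[0.61760157 0.25825618 0.096     ]
 [0.61591861 0.25272308 0.096     ]
 [0.58726365 0.25484237 0.096     ]
 [0.5873825  0.26224554 0.096     ]]
hole [[0.60384055 0.26080132 0.085     ]]
other [[0.61177347 0.18159213 0.09      ]]
key mid top [[0.60060128 0.25456657 0.08      ]]
```

```bash
cat >> h.py <<'E'
def plan(pos,psi,n=1):
    s=read_state();R=Rn.from_quat(s['tool_rot'])
    c,sn=np.cos(psi),np.sin(psi)
    T=Rn.from_matrix(np.array([[c,sn,0],[sn,-c,0],[0,0,-1]]).T)
    rv=(R.inv()*T).as_rotvec(); d=T.inv().apply(np.array(pos)-s['ee_pos'])*100
    print('t',round(s['time_s'],2),'ee',s['ee_pos'].round(4),'psi',np.arctan2(*R.as_matrix()[1::-1,0]).round(4),'w',round(s['width'],4),'F',s['wrist_force'].round(1),'M',s['ft_torque'].round(2))
    print('rot total',rv.round(4),'then shift cm',d.round(2),' /n',(d/n).round(3))
E
python3 -c "
from h import *
plan([.602,.2594,.17],np.pi-.058,14)"
```

```text
t 0.15 ee [0.1739 0.5474 0.2304] psi 2.8338 w 0.0854 F [ 0.2 -0.4 -0.3] M [ 0.02 -0.04 -0.02]
rot total [-0.0017 -0.0005 -0.2498] then shift cm [-44.4  -26.27   6.04]  /n [-3.172 -1.877  0.431]
```

Call:
step_arm(
  rows="0 0 -0.0833 0 0 0 60; 0 0 -0.0833 0 0 0 60; 0 0 -0.0833 0 0 0 60; 0 0 0 -2.8 -1.6 0.2 60; 0 0 0 -2.8 -1.6 0.2 60; 0 0 0 -2.8 -1.6 0.2 60; 0 0 0 -2.8 -1.6 0.2 60; 0 0 0 -2.8 -1.6 0.2 60; 0 0 0 -2.8 -1.6 0.2 60; 0 0 0 -2.8 -1.6 0.2 60; 0 0 0 -2.8 -1.6 0.2 60; 0 0 0 -2.8 -1.6 0.2 60",
  force=40,
)

```text
time_s: 1.15
ee_pos: [0.4184, 0.3884, 0.2128]
tool_rot: [0.029, 1.0, -0.0, -0.0]
wrist_force: [0.2, 0.3, 0.1]
width: 0.0513
```

Call:
step_arm(
  rows="0 0 0 -2.8 -1.6 0.5 60; 0 0 0 -2.8 -1.6 0.5 60; 0 0 0 -2.8 -1.6 0.5 60; 0 0 0 -2.8 -1.6 0.5 60; 0 0 0 -2.8 -1.6 0.5 60; 0 0 0 -2.8 -1.6 0.5 60; 0 0 0 -2.0 -1.4 0.5 60; 0 0 0 0 0 0 60; 0 0 0 0 0 0 60; 0 0 0 0 0 0 60",
)

```text
time_s: 1.98
ee_pos: [0.598, 0.2692, 0.1777]
tool_rot: [0.029, 1.0, 0.0, -0.001]
wrist_force: [-0.4, -0.6, 0.6]
width: 0.0516
```

```bash
python3 - <<'E'
from h import *
plan([.602,.2594,.062],np.pi-.058)
s=read_state();im=get_image('wrist')[:,:,::-1].copy();cv2.imwrite('pics/w1.png',im)
np.save('s1.npy',s,allow_pickle=True)
E
```

```text
t 1.98 ee [0.598  0.2692 0.1777] psi 3.0836 w 0.0516 F [-0.4 -0.6  0.6] M [-0.   -0.05 -0.01]
rot total [ 0.0001 -0.0016  0.    ] then shift cm [-0.45 -0.95 11.57]  /n [-0.453 -0.952 11.575]
```

View pics/w1.png

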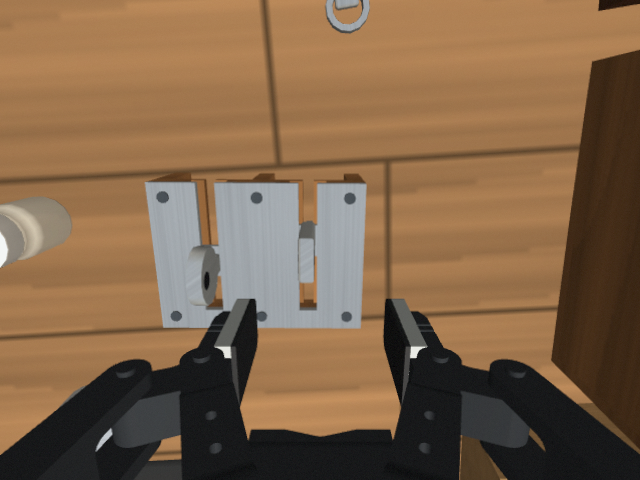

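```bash
python3 - <<'E'
import cv2
a=cv2.imread("pics/w1.png");cv2.imwrite("pics/D.png",cv2.resize(a[170:335,280:380],None,fx=5,fy=3.6,interpolation=cv2.INTER_CUBIC))
cv2.imwrite("pics/E.png",cv2.resize(a[170:340,135:375],None,fx=3.3,fy=3.3,interpolation=cv2.INTER_CUBIC))
E
```

```text
(no output)
```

View pics/D.png

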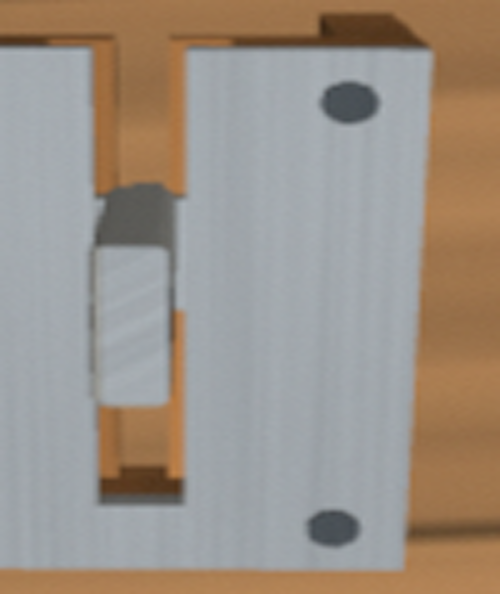

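View pics/E.png

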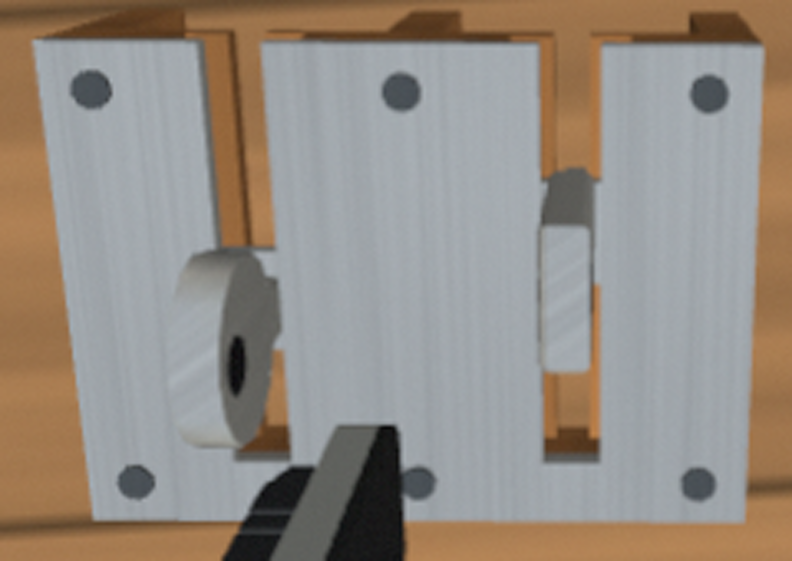

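```bash
python3 - <<'E'
from h import *
s=np.load('s1.npy',allow_pickle=True).item()
D=lambda L:np.array([[280+(u+.5)/5-.5,170+(v+.5)/3.6-.5] for u,v in L])
E=lambda L:np.array([[135+(u+.5)/3.3-.5,170+(v+.5)/3.3-.5] for u,v in L])
P=plane('wrist',E([(92,521),(746,521),(762,44),(35,40)]),.059,s) # +x-y,+x+y,-x+y,-x-y
print(P,P.mean(0)); e=P[0]+P[1]-P[2]-P[3];f=P[1]+P[2]-P[0]-P[3]
print('len',np.linalg.norm(e)/2,np.linalg.norm(f)/2,'yaw',np.arctan2(e[1],e[0]),np.arctan2(-f[0],f[1]))
K=plane('wrist',D([(94,246),(170,246),(168,406),(96,406)]),.096,s);print(K,K.mean(0))
q=K[2]+K[3]-K[0]-K[1];print('keyyaw',np.arctan2(q[1],q[0]))
# slot edges at rack top: width 13
print('slot',plane('wrist',D([(98,495),(186,495),(186,48),(92,48)]),.059,s))
E
```

```text
[[0.66507409 0.14543262 0.059     ]
 [0.67408144 0.29610296 0.059     ]
 [0.56405877 0.30241583 0.059     ]
 [0.55475378 0.1533554  0.059     ]] [0.61449202 0.2243267  0.059     ]
len 0.11040117986010986 0.1501448309578242 yaw -0.06451711042356403 -0.06102006885241361
[[0.58967155 0.2566664  0.096     ]
 [0.59020947 0.26592851 0.096     ]
 [0.61940818 0.26383444 0.096     ]
 [0.61887819 0.25474256 0.096     ]] [0.60454185 0.26029297 0.096     ]
keyyaw -0.06868535045259225
slot [[0.65427733 0.25044775 0.059     ]
 [0.65504798 0.2636494  0.059     ]
 [0.5621129  0.2692837  0.059     ]
 [0.56137364 0.25650653 0.059     ]]
```

```bash
python3 - <<'E'
from h import *
plan([.6035,.260,.063],np.pi-.062)
E
```

```text
t 2.03 ee [0.5978 0.2696 0.1781] psi 3.0845 w 0.0512 F [-0.1  0.8  0.7] M [ 0.01 -0.01  0.03]
rot total [ 0.0002 -0.001   0.0049] then shift cm [-0.62 -0.93 11.51]  /n [-0.624 -0.927 11.513]
```

Call:
step_arm(
  rows="0 -0.001 0.004 -0.6 -0.9 0 60; 0 0 0 0 0 1.5 60; 0 0 0 0 0 1.5 60; 0 0 0 0 0 1.5 60; 0 0 0 0 0 1.5 60; 0 0 0 0 0 1 60; 0 0 0 0 0 1 60; 0 0 0 0 0 0 60; 0 0 0 0 0 0 60",
)

```text
time_s: 2.78
ee_pos: [0.604, 0.2597, 0.098]
tool_rot: [0.031, 1.0, -0.0, 0.0]
wrist_force: [0.1, 0.9, -0.1]
width: 0.0514
```

```bash
python3 - <<'E'
from h import *
plan([.6035,.260,.063],np.pi-.062)
cv2.imwrite('pics/w2.png',get_image('wrist')[:,:,::-1])
E
```

```text
t 2.78 ee [0.604  0.2597 0.098 ] psi 3.0801 w 0.0514 F [ 0.1  0.9 -0.1] M [-0.05 -0.07  0.  ]
rot total [-0.0003  0.0003  0.0005] then shift cm [0.05 0.03 3.5 ]  /n [0.049 0.029 3.5  ]
```

View pics/w2.png

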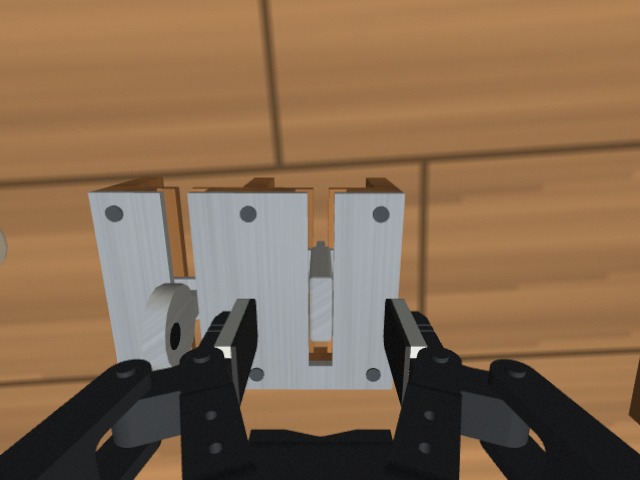

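Call:
step_arm(
  rows="0 0 0 0 0 1 60; 0 0 0 0 0 1 60; 0 0 0 0 0 1 60; 0 0 0 0 0 0.5 60; 0 0 0 0 0 0 60; 0 0 0 0 0 0 0; 0 0 0 0 0 0 0; 0 0 0 0 0 0 0; 0 0 0 0 0 0 0; 0 0 0 0 0 0 0; 0 0 0 0 0 0 0; 0 0 0 0 0 0 0",
  force=60,
)

```text
time_s: 3.83
ee_pos: [0.605, 0.2597, 0.0641]
tool_rot: [0.031, 1.0, 0.0, 0.001]
wrist_force: [1.2, 0.2, 2.2]
width: 0.0089
```

```bash
python3 - <<'E'
from h import *
plan([.6035,.260,.063],np.pi-.062)
cv2.imwrite('pics/w3.png',get_image('wrist')[:,:,::-1])
E
```

```text
t 3.83 ee [0.605  0.2597 0.0641] psi 3.0797 w 0.0089 F [1.2 0.2 2.2] M [-0.01 -0.05  0.02]
rot total [0.0005 0.0026 0.0001] then shift cm [0.15 0.02 0.11]  /n [0.153 0.016 0.108]
```

View pics/w3.png

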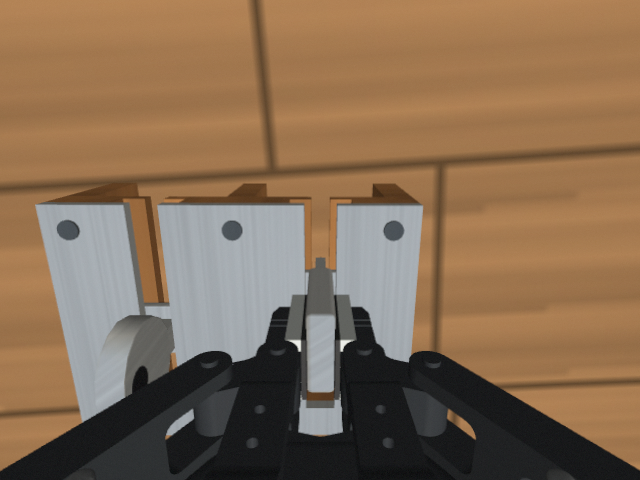

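Call:
step_arm(
  rows="0 0 0 0.5 0 0 0; 0 0 0 0.7 0 0 0; 0 0 0 0.7 0 0 0; 0 0 0 0 0 0 0",
)

```text
time_s: 4.22
ee_pos: [0.5846, 0.2611, 0.0641]
tool_rot: [0.031, 1.0, 0.0, 0.001]
wrist_force: [1.1, -1.5, 5.2]
width: 0.0091
```

Call:
step_arm(
  rows="0 0 0 0.8 0 0 0; 0 0 0 0.8 0 0 0; 0 0 0 0.8 0 0 0; 0 0 0 0.8 0 0 0; 0 0 0 0.8 0 0 0; 0 0 0 0.8 0 0 0; 0 0 0 0.8 0 0 0; 0 0 0 0.8 0 0 0; 0 0 0 0.8 0 0 0; 0 0 0 0 0 0 0; 0 0 0 0 0 0 0",
)

```text
time_s: 5.13
ee_pos: [0.5127, 0.2652, 0.0628]
tool_rot: [0.031, 1.0, -0.0, 0.0]
wrist_force: [0.3, 0.5, -0.8]
width: 0.0093
```

```bash
python3 - <<'E'
from h import *
plan([.573,-.202,.20],np.pi-.14)
cv2.imwrite('pics/w4.png',get_image('wrist')[:,:,::-1])
cv2.imwrite('pics/s4.png',get_image('side')[:,:,::-1])
E
```

```text
t 5.13 ee [0.5127 0.2652 0.0628] psi 3.0802 w 0.0093 F [ 0.3  0.5 -0.8] M [-0.02 -0.   -0.02]
rot total [-0.0004  0.0001  0.0786] then shift cm [-12.49 -45.43 -13.72]  /n [-12.495 -45.425 -13.717]
```

View pics/w4.png

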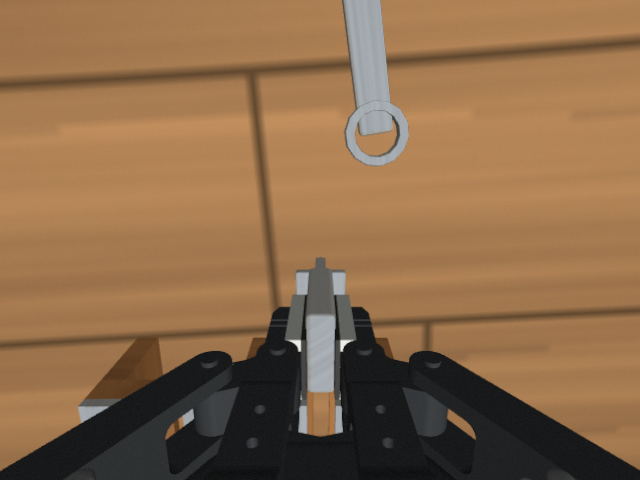

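View pics/s4.png

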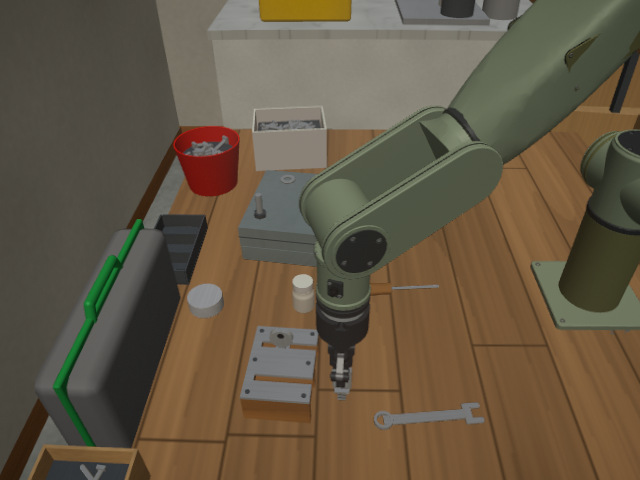

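Call:
step_arm(
  rows="0 0 0 0 0 -1.5 0; 0 0 0 0 0 -3 0; 0 0 0 0 0 -3 0; 0 0 0 0 0 -3 0; 0 0 0 0 0 -3 0; 0 0 0 0 0 -2.2 0; 0 0 0 0 0 -1 0; 0 0 0.079 0 0 0 0; 0 0 0 0 0 0 0; 0 0 0 0 0 0 0",
  force=80,
)

```text
time_s: 6.07
ee_pos: [0.513, 0.2649, 0.2291]
tool_rot: [0.07, 0.998, -0.0, -0.0]
wrist_force: [-0.6, -0.0, -1.6]
width: 0.0089
```

```bash
python3 - <<'E'
from h import *
plan([.645,-.215,.23],np.pi-.14,16)
E
```

```text
t 6.07 ee [0.513  0.2649 0.2291] psi 3.0022 w 0.0089 F [-0.6 -0.  -1.6] M [-0.01  0.03  0.04]
rot total [-0.0008 -0.0006  0.0006] then shift cm [-19.77 -45.68  -0.09]  /n [-1.236 -2.855 -0.006]
```

Call:
step_arm(
  rows="0 0 0 -0.8 -1.8 0 0; 0 0 0 -1.2 -2.8 0 0; 0 0 0 -1.2 -2.8 0 0; 0 0 0 -1.2 -2.8 0 0; 0 0 0 -1.2 -2.8 0 0; 0 0 0 -1.2 -2.8 0 0; 0 0 0 -1.2 -2.8 0 0; 0 0 0 -1.2 -2.8 0 0; 0 0 0 -1.2 -2.8 0 0; 0 0 0 -1.2 -2.8 0 0; 0 0 0 -1.2 -2.8 0 0; 0 0 0 -1.2 -2.8 0 0",
)

```text
time_s: 7.07
ee_pos: [0.6055, -0.0785, 0.2283]
tool_rot: [0.07, 0.998, 0.0, -0.001]
wrist_force: [1.0, -0.5, -2.1]
width: 0.0088
```

Call:
step_arm(
  rows="0 0 0 -1.2 -2.8 0 0; 0 0 0 -1.2 -2.8 0 0; 0 0 0 -1.2 -2.8 0 0; 0 0 0 -1.2 -2.8 0 0; 0 0 0 -1 -1.9 0 0; 0 0 0 0 0 0 0; 0 0 0 0 0 0 0; 0 0 0 0 0 0 0; 0 0 0 0 0 0 0",
)

```text
time_s: 7.82
ee_pos: [0.6447, -0.2136, 0.2294]
tool_rot: [0.07, 0.998, 0.001, -0.0]
wrist_force: [-0.4, 0.0, -0.3]
width: 0.0087
```

```bash
python3 - <<'E'
from h import *
plan([.573,-.202,.175],np.pi-.14,16)
s=read_state();im=get_image('wrist')[:,:,::-1].copy();cv2.imwrite('pics/w5.png',im)
np.save('s5.npy',s,allow_pickle=True)
E
```

```text
t 7.82 ee [ 0.6447 -0.2136  0.2294] psi 3.0024 w 0.0087 F [-0.4  0.  -0.3] M [ 0.04  0.   -0.03]
rot total [ 0.0011 -0.0009  0.0008] then shift cm [7.27 0.15 5.44]  /n [0.454 0.009 0.34 ]
```

View pics/w5.png

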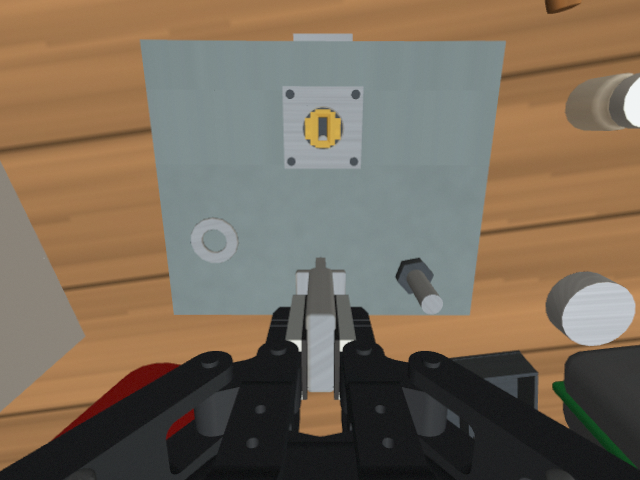

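```bash
python3 - <<'E'
import cv2
a=cv2.imread("pics/w5.png");cv2.imwrite("pics/F.png",cv2.resize(a[80:175,275:370],None,fx=6,fy=6,interpolation=cv2.INTER_CUBIC))
cv2.imwrite("pics/G.png",cv2.resize(a[250:410,270:370],None,fx=5,fy=3.7,interpolation=cv2.INTER_CUBIC))
E
```

```text
(no output)
```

View pics/F.png

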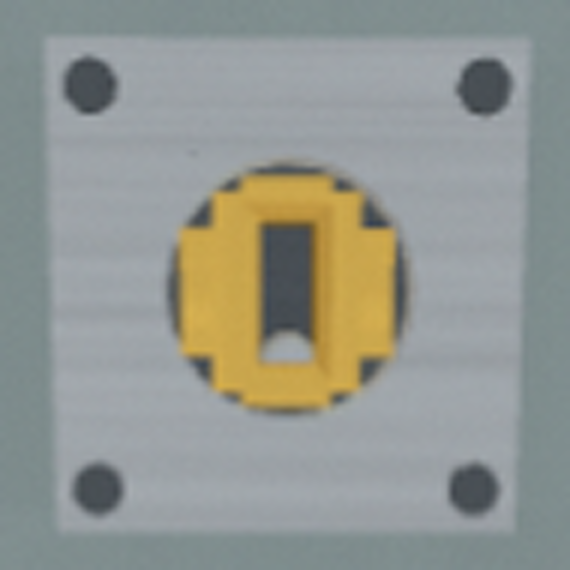

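View pics/G.png

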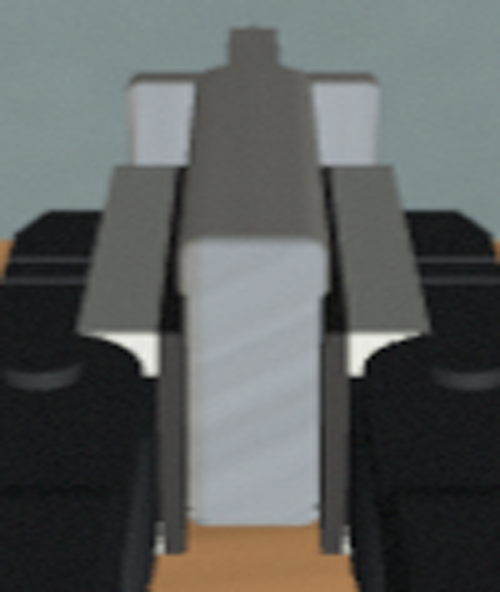

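```bash
python3 - <<'E'
from h import *
s=np.load('s5.npy',allow_pickle=True).item()
F=lambda L:np.array([[275+(u+.5)/6-.5,80+(v+.5)/6-.5] for u,v in L])
G=lambda L:np.array([[270+(u+.5)/5-.5,250+(v+.5)/3.7-.5] for u,v in L])
print('plug',plane('wrist',F([(288.5,286.5)]),.096,s))
P=plane('wrist',F([(57,531),(517,531),(531,37),(45,37)]),.096,s);print(P.mean(0))
e=P[0]+P[1]-P[2]-P[3];f=P[1]+P[2]-P[0]-P[3]
print('len',np.linalg.norm(e)/2,np.linalg.norm(f)/2,'yaw',np.arctan2(e[1],e[0]),np.arctan2(-f[0],f[1]))
K=plane('wrist',F([(288,362),(288,222)]),.094,s);print('keyway ends',K)
z=s['ee_pos'][2]
R=Rn.from_quat(s['tool_rot'])
def tool(uv,zt):
    X=plane('wrist',G(uv),z-zt,s);return R.inv().apply(X-s['ee_pos'])*1000
print('head',tool([(182,240),(328,240),(322,523),(190,523)],-.032).round(2))
print('shoulder',tool([(130,80),(378,80)],.013).round(2))
print('tip',tool([(229,30),(278,30)],.050).round(2))
# tool z axis vert
print(R.apply([0,0,1]))
E
```

```text
plug [[ 0.57383167 -0.20135108  0.096     ]]
[ 0.57441799 -0.20154829  0.096     ]
len 0.05407693112426034 0.054258462438566836 yaw -0.13947859019854483 -0.13931542715283765
keyway ends [[ 0.58216229 -0.20254552  0.094     ]
 [ 0.56684702 -0.20042955  0.094     ]]
head [[ 15.16  -4.11 -31.99]
 [ 15.15   5.27 -31.98]
 [-13.8    5.17 -32.01]
 [-13.79  -3.86 -32.02]]
shoulder [[ 12.52 -10.25  13.  ]
 [ 12.5   11.34  13.02]]
tip [[ 5.83 -2.09 50.  ]
 [ 5.83  3.13 50.01]]
[-7.51197790e-04  1.22650665e-03 -9.99998966e-01]
```

```bash
python3 - <<'E'
from h import *
plan([.5747,-.2021,.155],np.pi-.1395,4)
E
```

```text
t 7.87 ee [ 0.6449 -0.2136  0.2298] psi 3.0025 w 0.0088 F [ 0.1 -0.7 -1.2] M [0.02 0.03 0.  ]
rot total [ 0.0007 -0.0002  0.0004] then shift cm [7.11 0.16 7.48]  /n [1.778 0.04  1.871]
```

Call:
step_arm(
  rows="0 0 0 1.4 0.03 0 0; 0 0 0 1.4 0.03 0 0; 0 0 0 1.4 0.03 0 0; 0 0 0 1.4 0.03 0 0; 0 0 0 1.5 0.04 0 0; 0 0 0 0 0 1.8 0; 0 0 0 0 0 1.8 0; 0 0 0 0 0 1.8 0; 0 0 0 0 0 1.8 0; 0 0 0 0 0 0.3 0; 0 0 0 0 0 0 0; 0 0 0 0 0 0 0",
  force=100,
)

```text
time_s: 8.87
ee_pos: [0.5757, -0.2031, 0.1562]
tool_rot: [0.07, 0.998, -0.0, 0.001]
wrist_force: [0.7, -0.1, -0.2]
width: 0.008
```

```bash
python3 - <<'E'
from h import *
plan([.5747,-.2021,.145],np.pi-.1395,4)
s=read_state();im=get_image('wrist')[:,:,::-1].copy();cv2.imwrite('pics/w6.png',im)
np.save('s6.npy',s,allow_pickle=True)
b=get_image('side')[:,:,::-1];cv2.imwrite('pics/s6.png',b)
cv2.imwrite('pics/s6z.png',cv2.resize(b[150:250,250:390],None,fx=5,fy=5,interpolation=cv2.INTER_CUBIC))
E
```

```text
t 8.87 ee [ 0.5757 -0.2031  0.1562] psi 3.0017 w 0.008 F [ 0.7 -0.1 -0.2] M [ 0.01  0.01 -0.04]
rot total [-0.0002  0.002  -0.0004] then shift cm [0.11 0.08 1.12]  /n [0.028 0.02  0.279]
```

View pics/w6.png

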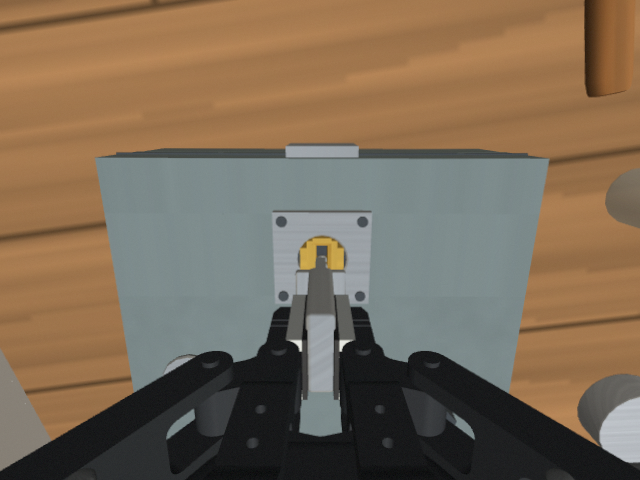

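View pics/s6z.png

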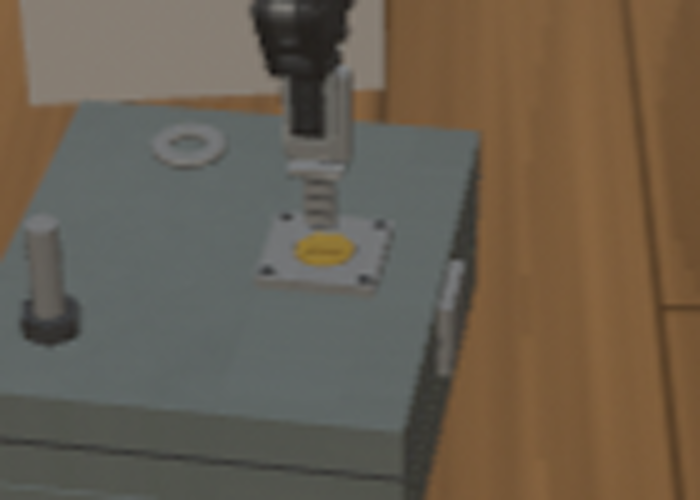

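```bash
python3 - <<'E'
import cv2
a=cv2.imread("pics/w6.png");cv2.imwrite("pics/H.png",cv2.resize(a[200:320,260:385],None,fx=6,fy=5,interpolation=cv2.INTER_CUBIC))
E
```

```text
(no output)
```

View pics/H.png

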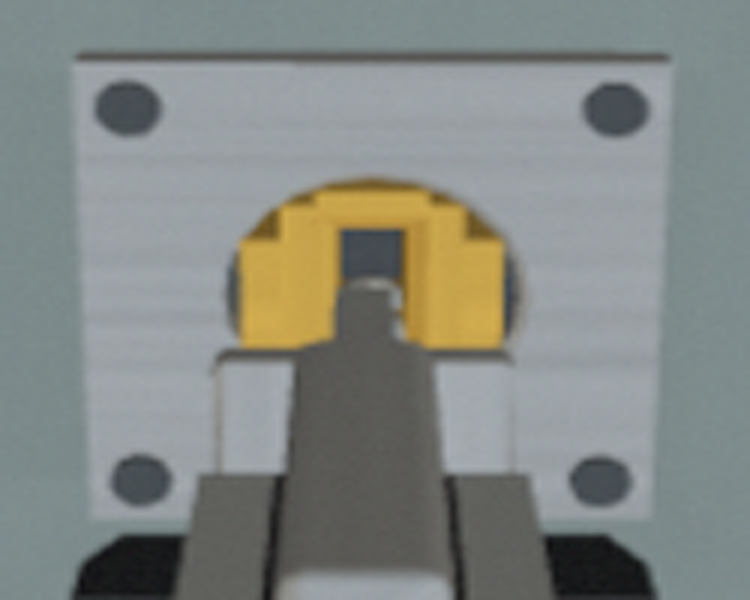

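```bash
python3 - <<'E'
from h import *
s=np.load('s6.npy',allow_pickle=True).item()
H=lambda L:np.array([[260+(u+.5)/6-.5,200+(v+.5)/5-.5] for u,v in L])
R=Rn.from_quat(s['tool_rot'])
P=plane('wrist',H([(92,519),(652,519),(670,62),(77,62)]),.096,s)
print('lock tool',(R.inv().apply(P.mean(0)-s['ee_pos'])*1000).round(2),P.mean(0))
z=s['ee_pos'][2]
def tool(uv,zt):
    return R.inv().apply(plane('wrist',H(uv),z-zt,s)-s['ee_pos'])*1000
print('shoulder',tool([(215,354),(515,354)],.013).round(2))
print('blade',tool([(336,310),(396,310)],.045).round(2))
print('plug edge top',tool([(372,178)],z-.096),'sides',tool([(228,300),(524,300)],z-.096))
print(R.apply([0,0,1]))
E
```

```text
lock tool [ 1.32  1.31 60.16] [ 0.57469512 -0.20161295  0.096     ]
shoulder [[ 12.92 -10.32  12.98]
 [ 12.92  11.42  12.97]]
blade [[ 5.45 -1.94 44.99]
 [ 5.45  3.26 44.99]]
plug edge top [[15.43111088  1.22565092 60.12749956]] sides [[  1.18427479 -12.23272298  60.1593274 ]
 [  1.18583695  15.4619114   60.15271665]]
[ 1.95577070e-03 -5.16258603e-04 -9.99997954e-01]
```

Call:
step_arm(
  rows="0 0.002 0 0.08 0.08 0 0; 0 0 0 0 0 0.3 0; 0 0 0 0 0 0.3 0; 0 0 0 0 0 0.3 0; 0 0 0 0 0 0.3 0; 0 0 0 0 0 0.2 0; 0 0 0 0 0 0 0; 0 0 0 0 0 0 0",
)

```text
time_s: 9.63
ee_pos: [0.5743, -0.2025, 0.1409]
tool_rot: [0.07, 0.998, 0.0, -0.001]
wrist_force: [0.0, 0.4, -1.6]
width: 0.0086
```

```bash
python3 - <<'E'
from h import *
plan([.5747,-.2021,.114],np.pi-.1395,4)
E
```

```text
t 9.63 ee [ 0.5743 -0.2025  0.1409] psi 3.0007 w 0.0086 F [ 0.   0.4 -1.6] M [ 0.01  0.03 -0.06]
rot total [ 0.0004 -0.0017 -0.0014] then shift cm [-0.03  0.04  2.69]  /n [-0.008  0.011  0.672]
```

Call:
step_arm(
  rows="0 0 0.06 0 0 0.2 0; 0 0 -0.12 0 0 0.2 0; 0 0 0.12 0 0 0.2 0; 0 0 -0.12 0 0 0.2 0; 0 0 0.12 0 0 0.2 0; 0 0 -0.06 0 0 0 0",
)

```text
time_s: 10.13
ee_pos: [0.5739, -0.2026, 0.1317]
tool_rot: [0.072, 0.997, -0.0, -0.001]
wrist_force: [-1.8, -1.4, 0.1]
width: 0.0082
```

Call:
step_arm(
  rows="0 0 0.06 0 0 0.2 0; 0 0 -0.12 0 0 0.2 0; 0 0 0.12 0 0 0.2 0; 0 0 -0.12 0 0 0.2 0; 0 0 0.06 0 0 0 0",
)

```text
time_s: 10.55
ee_pos: [0.5741, -0.2021, 0.1247]
tool_rot: [0.069, 0.998, 0.001, -0.001]
wrist_force: [-3.9, 2.4, 5.5]
width: 0.0085
```

```bash
python3 - <<'E'
from h import *
plan([.5747,-.2021,.114],np.pi-.1395,4)
E
```

```text
t 10.55 ee [ 0.5741 -0.2021  0.1247] psi 3.0043 w 0.0085 F [-3.9  2.4  5.5] M [0.6  0.67 0.1 ]
rot total [ 0.0009 -0.0024  0.0022] then shift cm [-0.06  0.01  1.07]  /n [-0.015  0.003  0.267]
```

Call:
step_arm(
  rows="0 0 0.06 0 0 0.15 0; 0 0 -0.12 0 0 0.15 0; 0 0 0.12 0 0 0.15 0; 0 0 -0.12 0 0 0.15 0; 0 0 0.12 0 0 0.15 0; 0 0 -0.12 0 0 0.15 0; 0 0 0.06 0 0 0 0",
)

```text
time_s: 11.13
ee_pos: [0.574, -0.2022, 0.1159]
tool_rot: [0.069, 0.998, 0.0, -0.001]
wrist_force: [-3.4, 3.0, 5.1]
width: 0.0084
```

```bash
python3 - <<'E'
from h import *
plan([.5747,-.2021,.114],np.pi-.1395,4)
cv2.imwrite('pics/w7.png',get_image('wrist')[:,:,::-1])
E
```

```text
t 11.13 ee [ 0.574  -0.2022  0.1159] psi 3.0043 w 0.0084 F [-3.4  3.   5.1] M [0.51 0.72 0.06]
rot total [ 0.0006 -0.0024  0.0022] then shift cm [-0.07  0.02  0.19]  /n [-0.016  0.005  0.047]
```

View pics/w7.png

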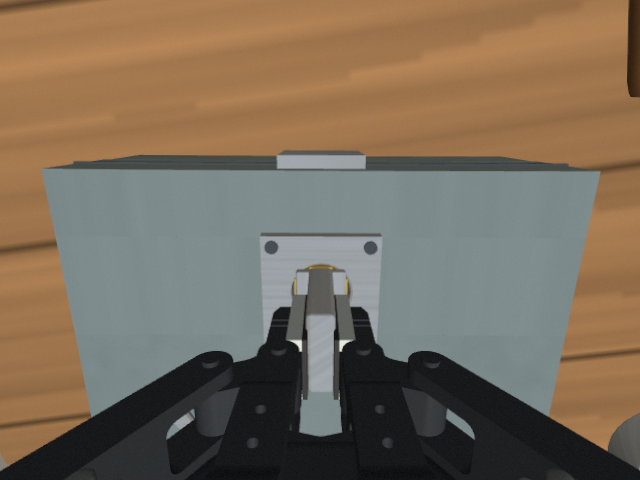

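Call:
step_arm(
  rows="0 0 0.06 0 0 0.1 0; 0 0 -0.12 0 0 0.1 0; 0 0 0.12 0 0 0.1 0; 0 0 -0.06 0 0 0 0",
)

```text
time_s: 11.52
ee_pos: [0.5741, -0.2024, 0.114]
tool_rot: [0.072, 0.997, 0.0, -0.001]
wrist_force: [-7.1, 2.8, 12.2]
width: 0.0088
```

```bash
python3 - <<'E'
from h import *
plan([.5747,-.2021,.114],np.pi-.1395,4)
E
```

```text
t 11.52 ee [ 0.5741 -0.2024  0.114 ] psi 2.9976 w 0.0088 F [-7.1  2.8 12.2] M [ 0.53  1.23 -0.03]
rot total [ 0.0002 -0.0024 -0.0045] then shift cm [-0.06  0.04  0.  ]  /n [-0.014  0.009  0.001]
```

Call:
step_arm(
  rows="0 0 0.06 0 0 0.08 0; 0 0 -0.12 0 0 0.08 0; 0 0 0.12 0 0 0 0; 0 0 -0.06 0 0 0 0; 0 0 0 0 0 0 0",
)

```text
time_s: 11.93
ee_pos: [0.5742, -0.2025, 0.114]
tool_rot: [0.069, 0.998, -0.0, -0.001]
wrist_force: [-8.5, 3.8, 17.7]
width: 0.0088
```

```bash
python3 - <<'E'
from h import *
plan([.5747,-.2021,.114],np.pi-.1395,4)
s=read_state();im=get_image('wrist')[:,:,::-1];np.save('s8.npy',s,allow_pickle=True)
cv2.imwrite('pics/w8.png',im)
cv2.imwrite('pics/w8z.png',cv2.resize(im[220:420,240:400],None,fx=4,fy=3,interpolation=cv2.INTER_CUBIC))
b=get_image('side')[:,:,::-1]
cv2.imwrite('pics/s8z.png',cv2.resize(b[150:250,250:390],None,fx=5,fy=5,interpolation=cv2.INTER_CUBIC))
E
```

```text
t 11.93 ee [ 0.5742 -0.2025  0.114 ] psi 3.0029 w 0.0088 F [-8.5  3.8 17.7] M [0.72 1.77 0.07]
rot total [-0.0003 -0.0021  0.0008] then shift cm [-0.04  0.05 -0.  ]  /n [-0.011  0.013 -0.   ]
```

View pics/w8z.png

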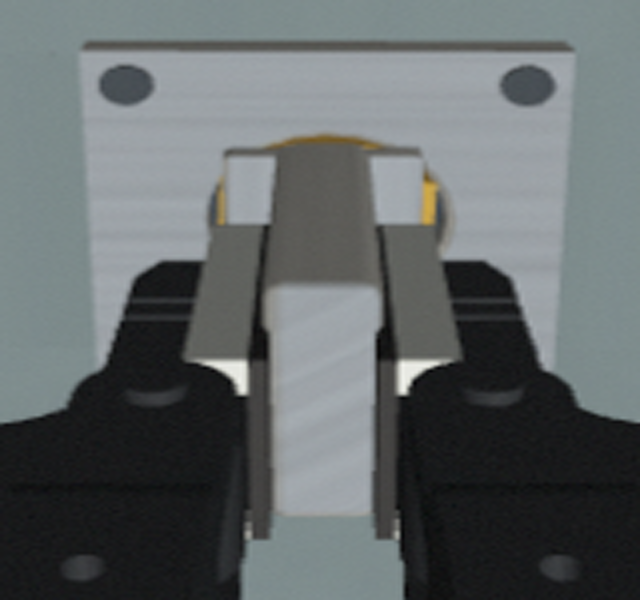

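View pics/s8z.png

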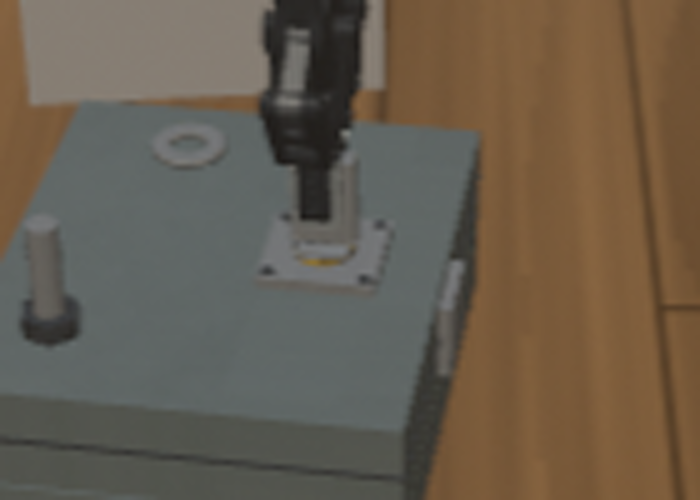

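Call:
step_arm(
  rows="0 0 0 0 0 0.1 0; 0 0 0.08 0 0 0 0; 0 0 0.08 0 0 0 0; 0 0 0.08 0 0 0 0; 0 0 0.08 0 0 0 0; 0 0 0.08 0 0 0 0; 0 0 0.08 0 0 0 0",
  force=115,
)

```text
time_s: 12.62
ee_pos: [0.5743, -0.2026, 0.114]
tool_rot: [0.307, 0.952, -0.0, -0.001]
wrist_force: [-10.9, 4.3, 22.6]
width: 0.0086
```

```bash
python3 - <<'E'
from h import *
plan([.5747,-.2021,.114],np.pi-.1395-1.6,4)
im=get_image('wrist')[:,:,::-1]
cv2.imwrite('pics/w9.png',im)
E
```

```text
t 12.62 ee [ 0.5743 -0.2026  0.114 ] psi 2.5176 w 0.0086 F [-10.9   4.3  22.6] M [0.86 2.07 0.16]
rot total [-1.9000e-03 -6.0000e-04  1.1155e+00] then shift cm [0.05 0.03 0.  ]  /n [0.013 0.008 0.   ]
```

View pics/w9.png

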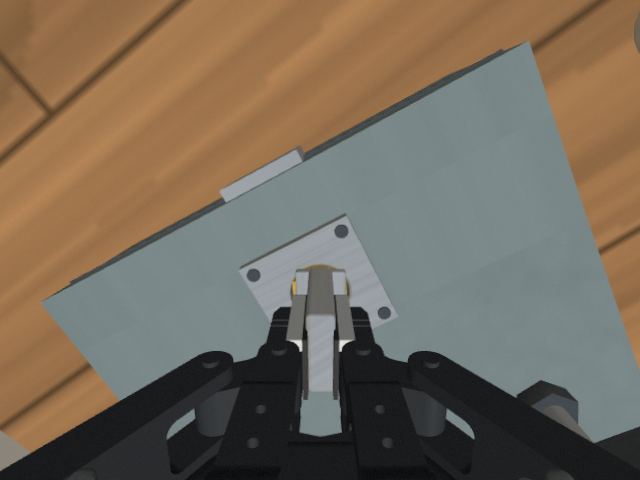

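Call:
step_arm(
  rows="0 0 0.1 0 0 0 0; 0 0 0.1 0 0 0 0; 0 0 0.1 0 0 0 0; 0 0 0.1 0 0 0 0; 0 0 0.1 0 0 0 0; 0 0 0.1 0 0 0 0; 0 0 0.1 0 0 0 0; 0 0 0.1 0 0 0 0; 0 0 0.1 0 0 0 0; 0 0 0.1 0 0 0 0; 0 0 0.1 0 0 0 0; 0 0 0.07 0 0 0 0",
)

```text
time_s: 13.67
ee_pos: [0.5735, -0.2031, 0.114]
tool_rot: [0.781, 0.624, -0.002, -0.001]
wrist_force: [-12.3, 2.7, 24.1]
width: 0.0083
```

Call:
step_arm(
  rows="0 0 0 0 0 0 0; 0 0 0 0 0 0 0; 0 0 0 0 0 0 0; 0 0 0 0 0 0 0; 0 0 0 0 0 0 0; 0 0 0 0 0 0 0",
)

```text
time_s: 14.17
ee_pos: [0.5735, -0.2031, 0.114]
tool_rot: [0.78, 0.625, -0.002, -0.001]
wrist_force: [-13.1, 4.2, 24.2]
width: 0.0083
```

```bash
python3 - <<'E'
from h import *
plan([.5747,-.2021,.114],np.pi-.1395-1.6,4)
print(read_state()['joint_pos'].round(2))
im=get_image('wrist')[:,:,::-1]
cv2.imwrite('pics/w10.png',im)
b=get_image('side')[:,:,::-1];t=get_image('top')[:,:,::-1]
cv2.imwrite('pics/s10.png',b)
cv2.imwrite('pics/s10z.png',cv2.resize(b[150:250,250:390],None,fx=5,fy=5,interpolation=cv2.INTER_CUBIC))
E
```

```text
t 14.17 ee [ 0.5735 -0.2031  0.114 ] psi 1.3515 w 0.0083 F [-13.1   4.2  24.2] M [0.78 2.45 0.14]
rot total [-0.0035  0.0016 -0.0506] then shift cm [0.12 0.1  0.  ]  /n [0.029 0.026 0.001]
[-0.48  0.39  1.56 -0.    1.19 -0.26]
```

View pics/w10.png

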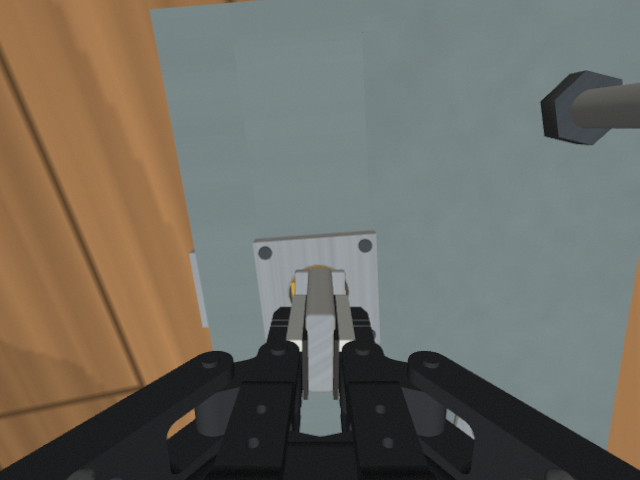

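View pics/s10z.png

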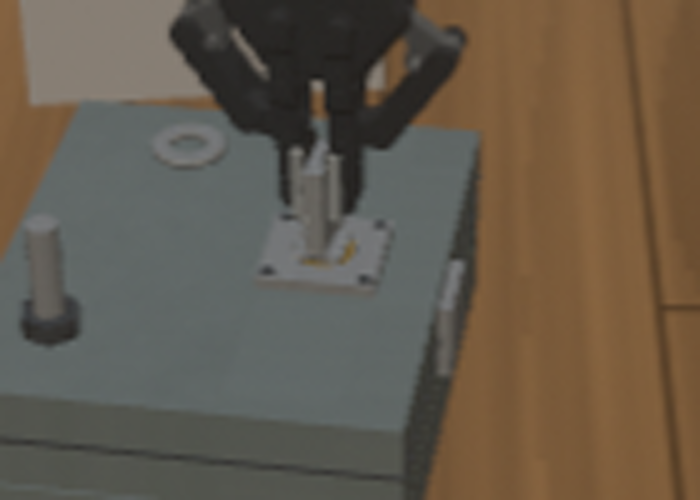

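View pics/s10.png

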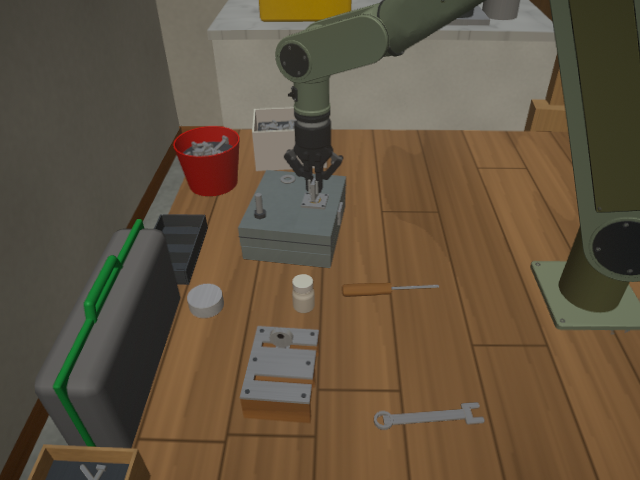

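```bash
python3 - <<'E'
from h import *
finish_job(); s=read_state(); print(s['time_s'],s['ee_pos'],s['wrist_force'])
E
```

```text
the job is handed in; nothing more can be done
the job is handed in; nothing more can be done
```

The rectangular-headed key is in the lock, turned clockwise, and still gripped. I handed the job in at about 14.3 s of the 54 s allowed; no verdict was reported.

**What I did**
- I slid the key about 9 cm out of the open end of the +y slot.
- I carried it over the bench to the strongbox and lined it up with the keyway using the wrist camera.
- I rocked it by about 3.5° either way while pushing it past the two pins, then pressed it down until it stopped.
- I turned it 1.65 rad clockwise, still pushing down with about 24 N and with the grip set to 115 N.

**Last checks**
- **Key home:** the tool stopped at z = 0.114 m. Pressing harder raised the force from 12 to 24 N without it moving, which matches the shoulder sitting on the face to within about 1 mm. Just before the turn, the wrist picture showed the key had not slipped in the fingers.
- **Lock turned:** I could not read the plug joint. Allowing for about 0.1 rad of play I put it at roughly 1.5 rad, and the wrist moment of 0.14 N m agrees with the return spring. The tool stayed still for 0.5 s before hand-in.
- **Rest of the bench:** in the last side picture the round-headed key, jar, tin, wrench, screwdriver, bolt and washer look to be where they started.

**Did not agree exactly:** the cameras differed by 1 to 2 mm on where the rack and lock were. About 13 N of sideways load stayed on the key at the end, but I estimate it is still within 1 to 2 mm of the lock centre.

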